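# Press a flask stopper home with a ratchet clamp and release it

## Task

Close the bench clamp by bringing its upper ring towards the lower one, gently and no harder than needed, until it has pressed the white stopper fully home in the flask and the ratchet has locked. Take your hand right off for two seconds so that the ratchet alone holds the clamp shut, then press the upper ring down to free the teeth and let it out, still pressed, until the clamp stands fully open again. The stopper must stay home and the small things lying around must be left alone.

Things in the scene. Friction and masses are not known exactly. Their poses are not given: they have to be found in the camera images.
- clamp: Steel ratchet clamp like a big haemostat, lying flat, fixed to the bench on a plate 150 x 150 x 8 mm. Origin on the bench under the pivot; z up; -x runs along the handles to the rings, +x to the jaws, +y to the moving (upper) handle's side. Upper ring centre, clamp open: (-137, 23, 45) mm. Jaws and an aluminium flask (30 x 68 mm) at x = 60 mm. Nothing stands over 62 mm high.
- clamp_arm (a joint): Turn of the moving half about the upright pivot, rad: 0 open (a spring returns it), grows as the upper ring goes towards the lower (clamp -y); stop 0.30. The ring moves 137 mm per rad. Teeth catch every 0.035 from 0.050 to 0.260. The stopper is home somewhere in 0.10 to 0.28 (the flask's place is not measured). The push takes 1 to 10 N on the way and rises steeply once it is home.
- ring_top (a point): Centre of the moving upper ring, on its top (50 mm above the bench unpressed). Flat oval loop of 10 mm round bar, 50 mm long (along the handle), 22 mm wide, free below. It yields downwards on a spring: 3 N to start, 5 N at 4 mm where the teeth come free, 8 N at its stop at 8.5 mm. Held 5 to 8 mm down it can go out (clamp +y); let up before it is past the teeth, it catches again.
- lower_ring (a point): Centre of the fixed lower ring, same oval, 26 mm above the bench, top at 31 mm; at (-137, -23) mm in the clamp's x, y. The upper ring can pass over it.
- ratchet_bar (a point): Middle of the top of the fixed ratchet bar that crosses between the handles at clamp x = -100 mm; 9 mm wide along x, top 58.5 mm above the bench, teeth on its underside; the upper handle's bar with its tooth passes under it.
- stopper (a joint): Depth of the white plastic stopper (13 mm diameter, axis 45 mm above the bench, along clamp y) in the mouth of the aluminium flask that lies fixed between the jaws, m: 0 to 0.002 at the start, 0.006 fully home (rigid stop). It is stiff (about 4 N) and stays where it is pushed.
- clip: Black bench clip 16 x 60 x 12 mm lying near the clamp; leave alone.
- pen: Ball pen 145 mm long lying near the clamp; leave alone.
- biscuit_a: Small biscuit, about 32 mm, beside the clamp; leave alone.
- biscuit_b: Small biscuit, about 34 mm, on the other side of the clamp; leave alone.
- handle_end: The springy end of the upper handle with its ring, 120 mm long. Origin where it flexes, 40 mm from the pivot along the handle; -x runs towards the ring. Not to be loaded with more than 25 N: with the stopper home 15 N is plenty.

How it is judged:
By the outcome, as a careful person would: the job done as asked, in the order asked, and still so for the second after the job is handed in, with the robot touching nothing.
It also fails if it takes over 64 s, if anything falls off the work surface, if the arm or the gripper's body presses on something with over 40 N, if the wrist force passes 120 N, or if a joint passes its speed limit or range.

## Robot

A 6-joint arm with a two-finger parallel gripper is mounted at the origin on a cart in front of the work surface, level with it; the furniture and walls round the work are solid. World frame = base frame: x ahead of the robot, y to its left, z up, the work surface at z = 0. Lengths are in mm, angles in rad, forces in N, time in s.
With the tool pointing down it reaches from about 350 to 1000 mm from the base axis. Payload 7.1 kg.
Tool frame: the origin (TCP) lies at the very end of the fingers, on their centre line; the grasp point (between the pads) lies 19 mm behind it (pinch_z is the distance from the TCP to the grasp point, in mm); z points along the fingers, y is the line along which they close (so a half turn about z gives the same grasp; the last joint's range is limited). The gripper opens to 85 mm and grips with 20 to 120 N. Pads are 22 mm wide; open, the fingers measure 114 mm over their backs; the gripper's body (76 mm by 85 mm) begins 54 mm behind the grasp point. The pads swing forward as they close: fully open they stand 13 mm farther back than shut.
Start: joints at [-1.168, 0.423, 1.63, -0, 1.089, -0.019], TCP at [255.892, -570.196, 231.319] pointing down, gripper open.
Joint ranges: [-3, 3], [-0.9, 2.11], [0.09, 2.58], [-1.31, 4.45], [0.11, 2.69], [-2.54, 2.54]. Speed limits (rad/s): [2.39, 2.39, 3.01, 3.14, 3.14, 3.14].

## Interface

Orientations are given as a 3x3 rotation matrix whose columns are the frame's x, y, z axes.
In Python, from cell import * gives the robot as it stands. The module is installed in compiled form; this text tells all that it offers.
- The arm moves only by the shell command python3 -m inch 'ROWS' [FORCE]. ROWS is JSON, a list of rows, each an object of numbers: "gripper": the finger opening in cm, from 0 to 8.54; "x", "y", "z": the shift along the tool's x, y, z in cm; "wx", "wy", "wz": the turn, a rotation vector about the tool's x, y, z in rad. In form: [{"gripper": .., "x": .., "y": .., "z": .., "wx": .., "wy": .., "wz": ..}, ...]. A call has 1 to 12 rows; each row shifts and turns the commanded pose from where the row before left it, along the tool's axes as they then stand; what a row does not reach is not made up. A row lasts 1/10 s, in which the tool goes at most 50 mm and 8.59 degrees, less where a joint would pass 70% of its speed; a pose out of reach is approached as far as the arm can. A call is refused whole if a number of a shift passes 5 or a number of a turn 0.15, either way. A call with a gripper value outside its range is refused whole. The fingers move at their own pace and stop on an object; FORCE is the grip in N (left out, the last holds). Time passes only in rows, so rows that do not move let the fingers close. It gives the time, the measured TCP pose, the force, the opening and the grip force at its end, in the units of the state.
- sense(): the state, without advancing time (a new reading comes with each control period).
- get_image(name): name is "scene" or "top" or "wrist"; returns a dict with "pixels" (420x560x3 uint8, red, green, blue), "camera_matrix" (3x3 intrinsics, pixels), "rvec" (rotation vector, rad) and "tvec" (3), from world to camera coordinates, as OpenCV has them; the wrist camera has in their place "hand_eye" (4x4, takes a point from camera to tool coordinates, whose origin is the TCP and whose axes are the flange's). Camera axes: x right, y down, z forward; pixel columns grow to the right and rows downward; lengths in mm; the calibration is good to about 2 mm. A picture is of the moment at which its call begins: read the wrist's pose just before it. There is no depth.
- close_job(): hands the job in; it is judged then, once.
The state is a dict: "time": time; "joint_positions": joint angles; "qvel": joint speeds; "joint_torque": joint torques, N m; "eef_pos": TCP position; "tool_rot": TCP orientation; "contact_force": force on the tool from outside, world axes, zero at the start; "torque": the same for the moment, N m; "gripper_width": opening from 0.0 (shut) to 1.0 (fully open); "gripper_force": force on a finger pad.
Only numpy, scipy, OpenCV 4.12 (cv2) and the standard library are available. Lean on these libraries where they do the work, as an engineer would, in place of code of your own. Each camera call takes 0.05 s, during which the arm holds its last target. There are 200 camera calls.

## Working session

There is one attempt and no reset: what is moved stays moved. The work goes in short steps, Python scripts to look and compute and a shell command to move; the robot and the scene stay as the last step left them, time stands still between calls to the robot, and variables do not carry over. Pictures are saved under pics/ and viewed, at most 10 in all, crops included, and the job is handed in when it is done.

```bash
mkdir -p pics; python3 - <<'E'
from cell import *
import cv2,numpy as np
s=sense();print(s)
for n in("top","scene"):
    d=get_image(n);cv2.imwrite(f"pics/{n}0.png",d["pixels"][:,:,::-1]);print(n,d["camera_matrix"],d["rvec"],d["tvec"])
E
```

```text
{'time': 0.0, 'joint_positions': array([-1.16799260e+00,  4.23837075e-01,  1.63068799e+00,  1.62317379e-05,
        1.08856245e+00, -1.89956270e-02]), 'qvel': array([ 5.53218193e-04, -4.83775983e-05,  8.66898352e-04, -9.94218537e-04,
       -2.50068897e-04, -7.71898645e-04]), 'joint_torque': array([-9.26930115e-04, -5.57390106e+01, -2.81746888e+01, -1.87216615e-04,
        7.40792340e-03,  1.03830041e-05]), 'eef_pos': array([ 255.69749491, -569.71685736,  230.54881397]), 'tool_rot': array([[ 9.12356856e-01,  4.09395456e-01, -5.72755155e-04],
       [ 4.09395854e-01, -9.12355812e-01,  1.38085916e-03],
       [ 4.27609716e-05, -1.49431991e-03, -9.99998883e-01]]), 'contact_force': array([-0.91267693,  0.0479816 , -0.23601929]), 'torque': array([-0.01050423, -0.02840272, -0.00900655]), 'gripper_force': 0.0, 'gripper_width': 0.9997947865194714}
top [[460.53998435   0.         284.53161788]
 [  0.         460.53998435 207.84420121]
 [  0.           0.           1.        ]] [ 2.14174642 -2.06352483  0.23213442] [239.40788246 574.20560781 797.82563824]
scene [[497.97601425   0.         283.97234005]
 [  0.         497.97601425 207.99238971]
 [  0.           0.           1.        ]] [ 0.67578637 -2.34825523  1.50907582] [611.8876929  127.91825673 821.51409502]
```

View pics/top0.png

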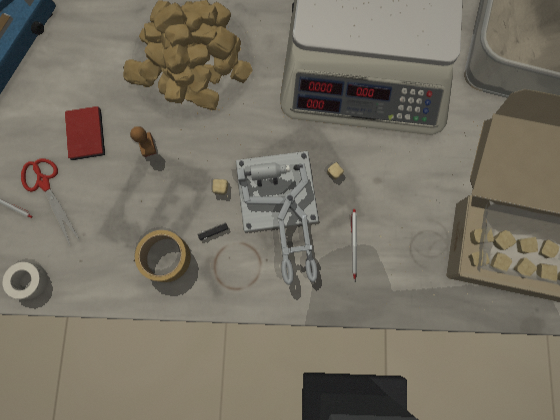

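View pics/scene0.png

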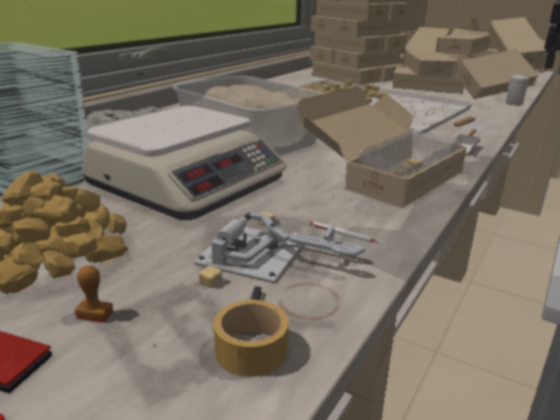

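The top view shows the clamp plate around (277,190), the pivot near (290,200), the rings near (288,272) and (311,270), the clip at (213,232) and the pen at (354,245). The clamp's +x axis runs up the image. Next I'll crop in for detail.

```bash
cat > h.py <<'E'
from cell import *
import cv2,numpy as np
def ray(d,uv,z):
    R=cv2.Rodrigues(np.array(d["rvec"],float))[0];t=np.array(d["tvec"],float).ravel();K=np.array(d["camera_matrix"])
    c=-R.T@t;v=R.T@np.linalg.inv(K)@np.array([uv[0],uv[1],1.]);return c+v*(z-c[2])/v[2]
def proj(d,P):
    return cv2.projectPoints(np.array(P,float).reshape(-1,3),np.array(d["rvec"],float),np.array(d["tvec"],float),np.array(d["camera_matrix"]),None)[0].reshape(-1,2)
E
python3 - <<'E'
from h import *
d=get_image("top")
im=d["pixels"][:,:,::-1]
cv2.imwrite("pics/c1.png",cv2.resize(im[140:295,190:370],None,fx=4,fy=4,interpolation=cv2.INTER_CUBIC)[:600,:720])
for n,p,z in[("pl",(237,159),8),("pl",(310,152),8),("pl",(318,222),8),("pl",(246,231),8),("piv",(291,200),50),("up",(288,272),45),("lo",(311,270),26)]:print(n,ray(d,p,z).round(0))
E
```

```text
pl [676. 362.   8.]
pl [697. 213.   8.]
pl [551. 194.   8.]
pl [528. 335.   8.]
piv [584. 249.  50.]
up [448. 250.  45.]
lo [454. 206.  26.]
```

View pics/c1.png

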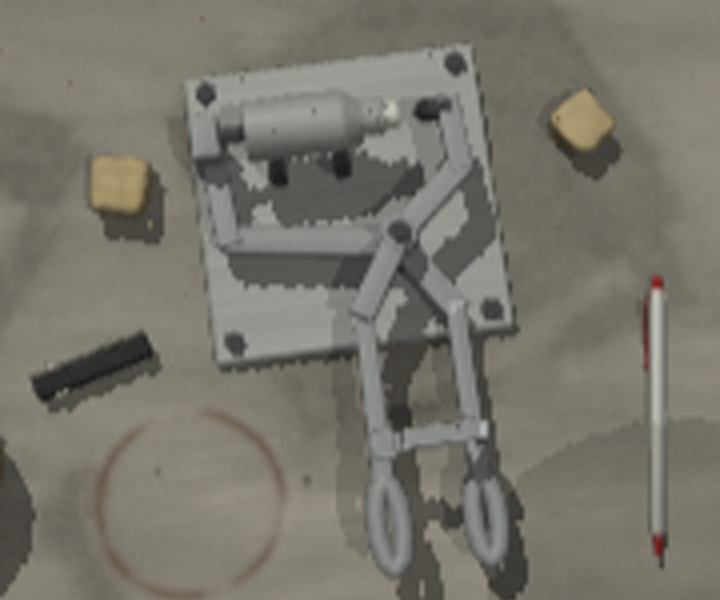

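The crop shows these positions in crop pixels: pivot (400,232), upper ring (390,527), lower ring (486,518) and stopper (390,110). The plate corners are at (185,83), (470,45), (517,325) and (218,367).

```bash
python3 - <<'E'
from h import *
d=get_image("top");f=lambda u,v,z:ray(d,(190+(u-1.5)/4,140+(v-1.5)/4),z)[:2]
C=[f(u,v,8) for u,v in[(185,83),(470,45),(517,325),(218,367)]]
up,lo=f(390,527,47),f(486,518,28);piv=f(400,232,55);bar=f(432,436,58.5)
# rigid fit: model pts
M=np.array([[-137,23],[-137,-23],[0,0],[-100,0]]);W=np.array([up,lo,piv,bar])
def fit(M,W):
    mc,wc=M.mean(0),W.mean(0);H=(M-mc).T@(W-wc);a=np.arctan2(H[0,1]-H[1,0],H[0,0]+H[1,1]);R=np.array([[np.cos(a),-np.sin(a)],[np.sin(a),np.cos(a)]]);return a,wc-R@mc,R
a,t,R=fit(M,W);print(a,t,(W-(M@R.T+t)).round(1))
C=np.array(C);print("plate angle",np.arctan2(*(C[0]-C[3])[::-1]),np.arctan2(*(C[1]-C[2])[::-1]),np.arctan2(*(C[3]-C[2])[::-1])-np.pi/2,np.arctan2(*(C[0]-C[1])[::-1])-np.pi/2)
P=R@[-137,23]+t;print("ring",P)
s=sense();T=s["tool_rot"];print("tool x yaw",np.arctan2(T[1,0],T[0,0]),"d tool xyz cm",(T.T@(np.r_[P,120]-s["eef_pos"])/10).round(2))
E
```

```text
0.168864182015241 [587.526379   251.43713728] [[-0.2  0.4]
 [-0.4  0.4]
 [-0.4  0.3]
 [ 0.9 -1. ]]
plate angle 0.17015500799290514 0.18429666895769914 0.17912672680967567 0.17713135054513085
ring [448.60958278 251.08538903]
tool x yaw 0.42181022911316507 d tool xyz cm [ 51.21 -66.99  11.15]
```

```bash
python3 -m inch '[{"gripper":3.4,"x":2.5,"y":-3.3},{"x":2.5,"y":-3.3},{"x":2.5,"y":-3.3},{"x":2.5,"y":-3.3},{"x":2.5,"y":-3.3},{"x":2.5,"y":-3.3},{"x":2.5,"y":-3.3},{"x":2.5,"y":-3.3},{"x":2.5,"y":-3.3},{"x":2.5,"y":-3.3},{"x":2.5,"y":-3.3},{"x":2.5,"y":-3.3}]' 20
python3 -m inch '[{"x":2.5,"y":-3.3},{"x":2.5,"y":-3.3},{"x":2.5,"y":-3.3},{"x":2.5,"y":-3.3},{"x":2.5,"y":-3.3},{"x":2.5,"y":-3.3},{"x":2.5,"y":-3.3},{"x":2,"y":-2.5},{"wz":0.125},{"wz":0.128},{}]'
cat > g.py <<'E'
from h import *
import sys
# offset from the tool to clamp point (mm in clamp frame) -> tool cm
a=0.169;t=np.array([587.5,251.4]);R=np.array([[np.cos(a),-np.sin(a)],[np.sin(a),np.cos(a)]])
s=sense();T=s["tool_rot"];p=s["eef_pos"];print("t",s["time"],"clamp pos",(R.T@(p[:2]-t)).round(1),"z",p[2].round(1),"F clamp",(R.T@s["contact_force"][:2]).round(1),s["contact_force"][2].round(1),"w",s["gripper_width"]*85.4,"yaw err",np.arctan2(T[1,0],T[0,0])-a)
if len(sys.argv)>1:
    g=np.array([float(v) for v in sys.argv[1:4]]);print("go cm",(T.T@(np.r_[R@g[:2]+t,g[2]]-p)/10).round(2))
E
python3 g.py -137 23 110
```

```text
t 0.2 clamp pos [-465.2 -753.8] z 230.8 F clamp [ 0.7 -0.5] -0.9 w 85.01772884761422 yaw err 0.2528102291131651
go cm [ 51.2  -66.99  12.15]schema error: expected keys gripper, x, y, z, wx, wy, wz
schema error: expected keys gripper, x, y, z, wx, wy, wz
```

```bash
python3 -m inch '[{"gripper":3.4,"x":2.5,"y":-3.3,"z":0,"wx":0,"wy":0,"wz":0},{"gripper":3.4,"x":2.5,"y":-3.3,"z":0,"wx":0,"wy":0,"wz":0},{"gripper":3.4,"x":2.5,"y":-3.3,"z":0,"wx":0,"wy":0,"wz":0},{"gripper":3.4,"x":2.5,"y":-3.3,"z":0,"wx":0,"wy":0,"wz":0},{"gripper":3.4,"x":2.5,"y":-3.3,"z":0,"wx":0,"wy":0,"wz":0},{"gripper":3.4,"x":2.5,"y":-3.3,"z":0,"wx":0,"wy":0,"wz":0},{"gripper":3.4,"x":2.5,"y":-3.3,"z":0,"wx":0,"wy":0,"wz":0},{"gripper":3.4,"x":2.5,"y":-3.3,"z":0,"wx":0,"wy":0,"wz":0},{"gripper":3.4,"x":2.5,"y":-3.3,"z":0,"wx":0,"wy":0,"wz":0},{"gripper":3.4,"x":2.5,"y":-3.3,"z":0,"wx":0,"wy":0,"wz":0}]' 20
python3 -m inch '[{"gripper":3.4,"x":2.5,"y":-3.3,"z":0,"wx":0,"wy":0,"wz":0},{"gripper":3.4,"x":2.5,"y":-3.3,"z":0,"wx":0,"wy":0,"wz":0},{"gripper":3.4,"x":2.5,"y":-3.3,"z":0,"wx":0,"wy":0,"wz":0},{"gripper":3.4,"x":2.5,"y":-3.3,"z":0,"wx":0,"wy":0,"wz":0},{"gripper":3.4,"x":2.5,"y":-3.3,"z":0,"wx":0,"wy":0,"wz":0},{"gripper":3.4,"x":2.5,"y":-3.3,"z":0,"wx":0,"wy":0,"wz":0},{"gripper":3.4,"x":2.5,"y":-3.3,"z":0,"wx":0,"wy":0,"wz":0},{"gripper":3.4,"x":2.5,"y":-3.3,"z":0,"wx":0,"wy":0,"wz":0},{"gripper":3.4,"x":2,"y":-2.5,"z":0,"wx":0,"wy":0,"wz":0},{"gripper":3.4,"x":0,"y":0,"z":0,"wx":0,"wy":0,"wz":0.125},{"gripper":3.4,"x":0,"y":0,"z":0,"wx":0,"wy":0,"wz":0.128}]'
python3 g.py -137 23 110
```

```text
time: 1.2
eef_pos: [348.9, -165.2, 231.5]
tool_rot: [[0.913, 0.409, 0.0], [0.409, -0.913, -0.0], [0.0, 0.0, -1.0]]
contact_force: [0.6, -0.6, -0.3]
gripper_width: 0.395
gripper_force: 0.0
time: 2.3
eef_pos: [431.2, 188.1, 231.1]
tool_rot: [[0.986, 0.165, -0.0], [0.165, -0.986, -0.0], [-0.0, 0.0, -1.0]]
contact_force: [0.2, -0.1, -0.5]
gripper_width: 0.397
gripper_force: 0.0
t 2.3 clamp pos [-164.7  -36.1] z 231.1 F clamp [ 0.2 -0.1] -0.5 w 33.88386936795534 yaw err -0.00303509653330003
go cm [ 2.76 -5.92 12.11]
```

```bash
python3 -m inch '[{"gripper":3.4,"x":0.7,"y":-2,"z":3.5,"wx":0,"wy":0,"wz":0},{"gripper":3.4,"x":1,"y":-2,"z":3.5,"wx":0,"wy":0,"wz":0},{"gripper":3.4,"x":1,"y":-2,"z":3.5,"wx":0,"wy":0,"wz":0},{"gripper":3.4,"x":0,"y":0,"z":2.0,"wx":0,"wy":0,"wz":0},{"gripper":3.4,"x":0,"y":0,"z":0,"wx":0,"wy":0,"wz":0}]'
python3 g.py -137 23 36; python3 - <<'E'
from h import *
d=get_image("wrist");cv2.imwrite("pics/w1.png",d["pixels"][:,:,::-1]);print(d["hand_eye"],d["camera_matrix"])
E
```

```text
time: 2.8
eef_pos: [445.8, 250.1, 103.6]
tool_rot: [[0.986, 0.169, -0.005], [0.169, -0.986, -0.003], [-0.006, 0.002, -1.0]]
contact_force: [-0.3, -0.3, 0.6]
gripper_width: 0.401
gripper_force: 0.0
t 2.8 clamp pos [-139.9   22.5] z 103.6 F clamp [-0.3 -0.3] 0.6 w 34.270030722156 yaw err 0.000724581008256564
go cm [ 0.33 -0.06  6.75]
[[-8.64717701e-04 -9.62009618e-01 -2.73014190e-01  6.97596810e+01]
 [ 9.99999401e-01 -6.48625941e-04 -8.81759261e-04 -1.29320715e+00]
 [ 6.71176804e-04 -2.73014789e-01  9.62009602e-01 -1.42862695e+02]
 [ 0.00000000e+00  0.00000000e+00  0.00000000e+00  1.00000000e+00]] [[346.84097638   0.         282.04466151]
 [  0.         346.84097638 211.89785633]
 [  0.           0.           1.        ]]
```

View pics/w1.png

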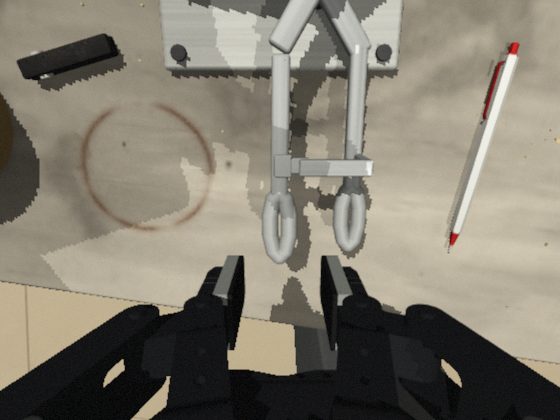

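The wrist view shows the upper ring centred near (279,228), its ends at rows 193 and 262, and the ratchet bar near (325,167). The fingers straddle columns 240–325.

```bash
python3 - <<'E'
from h import *
d=get_image("wrist");s=sense();H=np.array(d["hand_eye"]);K=np.array(d["camera_matrix"]);T=s["tool_rot"]
a=0.169;t=np.array([587.5,251.4]);R=np.array([[np.cos(a),-np.sin(a)],[np.sin(a),np.cos(a)]])
for n,uv,z in[("up",(279.5,228),47),("lo",(349,218),28),("bar",(337,167),58.5)]:
    v=T@H[:3,:3]@np.linalg.inv(K)@np.array([*uv,1]);c=s["eef_pos"]+T@H[:3,3];w=c+v*(z-c[2])/v[2];print(n,w,R.T@(w[:2]-t))
print(s["eef_pos"])
E
```

```text
up [449.0729203  253.81044256  47.        ] [-136.04954384   25.65907729]
lo [457.43019618 208.39694356  28.        ] [-135.44973001  -20.51310237]
bar [493.14312421 228.96923282  58.5       ] [-96.78539701  -6.24069305]
[447.58343865 250.48414269 106.37638883]
```

```bash
python3 g.py -137 24.5 36; python3 -m inch '[{"gripper":3.4,"x":0.15,"y":-0.1,"z":1.5,"wx":0,"wy":0,"wz":0},{"gripper":3.4,"x":0,"y":-0.05,"z":1.5,"wx":0,"wy":0,"wz":0},{"gripper":3.4,"x":0,"y":0,"z":1.5,"wx":0,"wy":0,"wz":0},{"gripper":3.4,"x":0,"y":0,"z":1.2,"wx":0,"wy":0,"wz":0},{"gripper":3.4,"x":0,"y":0,"z":0.9,"wx":0,"wy":0,"wz":0},{"gripper":3.4,"x":0,"y":0,"z":0.3,"wx":0,"wy":0,"wz":0},{"gripper":3.4,"x":0,"y":0,"z":0,"wx":0,"wy":0,"wz":0},{"gripper":3.4,"x":0,"y":0,"z":0,"wx":0,"wy":0,"wz":0}]'
python3 g.py -137 24 36;sleep 0; python3 - <<'E'
from h import *
d=get_image("wrist");cv2.imwrite("pics/w2.png",d["pixels"][:,:,::-1])
E
```

```text
t 2.9 clamp pos [-138.1   22.6] z 106.4 F clamp [ 0. -0.] -0.3 w 33.805535924055626 yaw err -0.000148447823044906
go cm [ 0.11 -0.19  7.04]
time: 3.7
eef_pos: [449.3, 252.5, 37.8]
tool_rot: [[0.986, 0.168, 0.001], [0.168, -0.986, 0.0], [0.001, -0.0, -1.0]]
contact_force: [-0.3, -0.5, -0.5]
gripper_width: 0.398
gripper_force: 0.0
t 3.7 clamp pos [-136.    24.3] z 37.8 F clamp [-0.4 -0.4] -0.5 w 33.98507791638381 yaw err -0.00023206922383045558
go cm [-0.1   0.03  0.18]
```

View pics/w2.png

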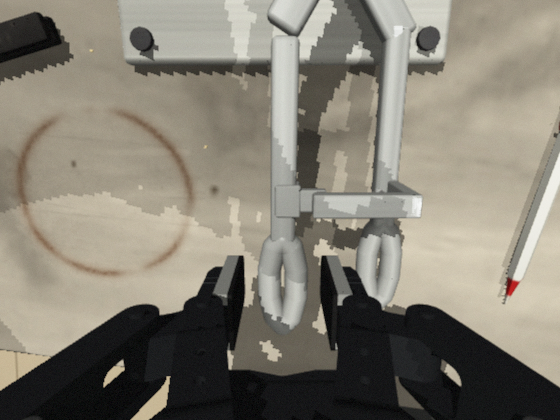

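The fingers straddle the upper ring (ring centre about (283,285)) without touching anything. Next I'll lower slightly and start pushing in small steps.

```bash
python3 -m inch '[{"gripper":3.4,"x":0,"y":0.2,"z":0.25,"wx":0,"wy":0,"wz":0},{"gripper":3.4,"x":0,"y":0.2,"z":0,"wx":0,"wy":0,"wz":0},{"gripper":3.4,"x":0,"y":0.2,"z":0,"wx":0,"wy":0,"wz":0},{"gripper":3.4,"x":0,"y":0.2,"z":0,"wx":0,"wy":0,"wz":0},{"gripper":3.4,"x":0,"y":0.2,"z":0,"wx":0,"wy":0,"wz":0},{"gripper":3.4,"x":0,"y":0,"z":0,"wx":0,"wy":0,"wz":0}]'; python3 g.py
python3 -m inch '[{"gripper":3.4,"x":0,"y":0.2,"z":0,"wx":0,"wy":0,"wz":0},{"gripper":3.4,"x":0,"y":0.2,"z":0,"wx":0,"wy":0,"wz":0},{"gripper":3.4,"x":0,"y":0,"z":0,"wx":0,"wy":0,"wz":0}]'; python3 g.py
python3 -m inch '[{"gripper":3.4,"x":0,"y":0.2,"z":0,"wx":0,"wy":0,"wz":0},{"gripper":3.4,"x":0,"y":0.2,"z":0,"wx":0,"wy":0,"wz":0},{"gripper":3.4,"x":0,"y":0,"z":0,"wx":0,"wy":0,"wz":0}]'; python3 g.py
```

```text
time: 4.35
eef_pos: [450.2, 242.5, 34.7]
tool_rot: [[0.986, 0.168, -0.001], [0.168, -0.986, 0.0], [-0.001, -0.0, -1.0]]
contact_force: [-2.5, 3.0, 0.2]
gripper_width: 0.395
gripper_force: 1.9
t 4.35 clamp pos [-136.8   14.3] z 34.7 F clamp [-2.   3.3] 0.2 w 33.71682636824653 yaw err -0.0006139179172267861
time: 4.65
eef_pos: [450.5, 238.5, 34.6]
tool_rot: [[0.986, 0.168, -0.002], [0.168, -0.986, -0.0], [-0.002, -0.0, -1.0]]
contact_force: [-4.3, 4.5, 0.3]
gripper_width: 0.395
gripper_force: 2.4
t 4.65 clamp pos [-137.2   10.4] z 34.6 F clamp [-3.5  5.1] 0.3 w 33.71153771602733 yaw err -0.00033586001928723186
time: 4.95
eef_pos: [451.4, 234.5, 34.6]
tool_rot: [[0.986, 0.168, -0.001], [0.168, -0.986, -0.0], [-0.001, 0.0, -1.0]]
contact_force: [-3.8, 2.9, -0.7]
gripper_width: 0.395
gripper_force: 1.5
t 4.95 clamp pos [-137.     6.2] z 34.6 F clamp [-3.2  3.5] -0.7 w 33.736663694841596 yaw err -0.00010190480194086082
```

```bash
python3 -m inch '[{"gripper":3.4,"x":-0.03,"y":0.15,"z":0,"wx":0,"wy":0,"wz":0},{"gripper":3.4,"x":-0.03,"y":0.15,"z":0,"wx":0,"wy":0,"wz":0},{"gripper":3.4,"x":0,"y":0,"z":0,"wx":0,"wy":0,"wz":0}]'; python3 g.py
python3 -m inch '[{"gripper":3.4,"x":-0.03,"y":0.15,"z":0,"wx":0,"wy":0,"wz":0},{"gripper":3.4,"x":0,"y":0,"z":0,"wx":0,"wy":0,"wz":0}]'; python3 g.py
```

```text
time: 5.25
eef_pos: [451.5, 231.8, 34.7]
tool_rot: [[0.986, 0.168, -0.001], [0.168, -0.986, 0.0], [-0.001, -0.0, -1.0]]
contact_force: [-3.4, 5.3, -2.0]
gripper_width: 0.397
gripper_force: 3.0
t 5.25 clamp pos [-137.3    3.5] z 34.7 F clamp [-2.5  5.8] -2.0 w 33.87075059258161 yaw err -0.00046340640558933943
time: 5.45
eef_pos: [451.9, 230.0, 34.8]
tool_rot: [[0.986, 0.168, -0.0], [0.168, -0.986, -0.0], [-0.0, 0.0, -1.0]]
contact_force: [-2.1, 1.9, -0.7]
gripper_width: 0.397
gripper_force: 1.2
t 5.45 clamp pos [-137.2    1.7] z 34.8 F clamp [-1.8  2.2] -0.7 w 33.92496659248701 yaw err -1.8018697097166303e-05
```

```bash
python3 -m inch '[{"gripper":3.4,"x":-0.03,"y":0.15,"z":0,"wx":0,"wy":0,"wz":0},{"gripper":3.4,"x":0,"y":0,"z":0,"wx":0,"wy":0,"wz":0}]'; python3 g.py
```

```text
time: 5.65
eef_pos: [452.0, 228.7, 34.8]
tool_rot: [[0.986, 0.168, 0.0], [0.168, -0.986, 0.0], [0.0, -0.0, -1.0]]
contact_force: [-2.7, 4.8, -1.5]
gripper_width: 0.396
gripper_force: 2.6
t 5.65 clamp pos [-137.4    0.4] z 34.8 F clamp [-1.9  5.2] -1.5 w 33.78881996416364 yaw err -0.0004526286405693303
```

```bash
echo 'f=R.T@s["contact_force"][:2]
sys.exit(1 if f[1]>8 else 0)' >> g.py
python3 -m inch '[{"gripper":3.4,"x":-0.02,"y":0.1,"z":0,"wx":0,"wy":0,"wz":0},{"gripper":3.4,"x":0,"y":0,"z":0,"wx":0,"wy":0,"wz":0}]' >/dev/null; python3 g.py && python3 -m inch '[{"gripper":3.4,"x":-0.02,"y":0.1,"z":0,"wx":0,"wy":0,"wz":0},{"gripper":3.4,"x":0,"y":0,"z":0,"wx":0,"wy":0,"wz":0}]'>/dev/null&& python3 g.py && python3 -m inch '[{"gripper":3.4,"x":-0.02,"y":0.1,"z":0,"wx":0,"wy":0,"wz":0},{"gripper":3.4,"x":0,"y":0,"z":0,"wx":0,"wy":0,"wz":0}]'>/dev/null && python3 g.py && python3 -m inch '[{"gripper":3.4,"x":-0.02,"y":0.1,"z":0,"wx":0,"wy":0,"wz":0},{"gripper":3.4,"x":0,"y":0,"z":0,"wx":0,"wy":0,"wz":0}]'>/dev/null && python3 g.py
```

```text
t 5.85 clamp pos [-137.5   -0.4] z 34.8 F clamp [-1.1  6.2] -2.4 w 33.94544011927346 yaw err -0.0005454930169299377
t 6.05 clamp pos [-137.6   -1.2] z 34.8 F clamp [-0.6  7.9] -2.1 w 34.29590848725164 yaw err -0.0006241366970496376
t 6.25 clamp pos [-137.8   -2.2] z 34.8 F clamp [-1.5  6.8] -1.8 w 34.28610011216798 yaw err -0.00042336379342772235
t 6.45 clamp pos [-137.8   -3.4] z 34.9 F clamp [-0.7  5.6] -1.0 w 33.8494200825918 yaw err -0.000499993354066669
```

```bash
sed -i 's/>8 else/>10 else/' g.py
python3 -m inch '[{"gripper":3.4,"x":-0.01,"y":0.1,"z":0,"wx":0,"wy":0,"wz":0},{"gripper":3.4,"x":0,"y":0,"z":0,"wx":0,"wy":0,"wz":0}]' >/dev/null; python3 g.py && python3 -m inch '[{"gripper":3.4,"x":0,"y":0.1,"z":0,"wx":0,"wy":0,"wz":0},{"gripper":3.4,"x":0,"y":0,"z":0,"wx":0,"wy":0,"wz":0}]'>/dev/null&& python3 g.py && python3 -m inch '[{"gripper":3.4,"x":0,"y":0.1,"z":0,"wx":0,"wy":0,"wz":0},{"gripper":3.4,"x":0,"y":0,"z":0,"wx":0,"wy":0,"wz":0}]'>/dev/null && python3 g.py && python3 -m inch '[{"gripper":3.4,"x":0,"y":0.1,"z":0,"wx":0,"wy":0,"wz":0},{"gripper":3.4,"x":0,"y":0,"z":0,"wx":0,"wy":0,"wz":0}]'>/dev/null && python3 g.py && python3 -m inch '[{"gripper":3.4,"x":0,"y":0.1,"z":0,"wx":0,"wy":0,"wz":0},{"gripper":3.4,"x":0,"y":0,"z":0,"wx":0,"wy":0,"wz":0}]'>/dev/null && python3 g.py
```

```text
t 6.65 clamp pos [-137.8   -4.2] z 35.0 F clamp [-1.6  7.1] -2.0 w 33.874844108060664 yaw err -0.0006671981835732477
t 6.85 clamp pos [-137.9   -5.1] z 34.9 F clamp [-1.   7.9] -2.2 w 34.07890328162666 yaw err -0.0005411268596414165
t 7.05 clamp pos [-138.    -6.1] z 34.9 F clamp [-1.6  8.9] -2.2 w 34.02833429934937 yaw err -0.0005197575130972409
t 7.25 clamp pos [-138.    -7.6] z 35.0 F clamp [-0.6  5.1] 0.5 w 34.14549615526112 yaw err -0.00010849059671252936
t 7.45 clamp pos [-138.1   -8.4] z 34.9 F clamp [-1.5  7.6] -2.0 w 34.29066043969414 yaw err -0.0006329265546057006
```

```bash
sed -i 's/>10 else/>11 else/' g.py
python3 -m inch '[{"gripper":3.4,"x":0,"y":0.1,"z":0,"wx":0,"wy":0,"wz":0},{"gripper":3.4,"x":0,"y":0,"z":0,"wx":0,"wy":0,"wz":0}]' >/dev/null; python3 g.py && python3 -m inch '[{"gripper":3.4,"x":0,"y":0.1,"z":0,"wx":0,"wy":0,"wz":0},{"gripper":3.4,"x":0,"y":0,"z":0,"wx":0,"wy":0,"wz":0}]'>/dev/null&& python3 g.py && python3 -m inch '[{"gripper":3.4,"x":0,"y":0.1,"z":0,"wx":0,"wy":0,"wz":0},{"gripper":3.4,"x":0,"y":0,"z":0,"wx":0,"wy":0,"wz":0}]'>/dev/null && python3 g.py && python3 -m inch '[{"gripper":3.4,"x":0,"y":0.1,"z":0,"wx":0,"wy":0,"wz":0},{"gripper":3.4,"x":0,"y":0,"z":0,"wx":0,"wy":0,"wz":0}]'>/dev/null && python3 g.py
```

```text
t 7.65 clamp pos [-138.1   -9.3] z 34.9 F clamp [-0.8  7.4] -0.5 w 34.25840649976754 yaw err -0.0004758250673401465
t 7.85 clamp pos [-138.2  -10.2] z 34.9 F clamp [-2.5  9.4] -0.9 w 34.252222155087566 yaw err -0.0005893286112799434
t 8.05 clamp pos [-138.2  -11. ] z 34.9 F clamp [-2.5 10. ] -1.3 w 33.88111872858598 yaw err -0.0007162716131102753
t 8.25 clamp pos [-138.2  -12.1] z 35.0 F clamp [-1.9  8.3] 0.2 w 34.235991035588675 yaw err -0.00041996716761580344
```

```bash
sed -i 's/>11 else/>11.5 else/' g.py
python3 -m inch '[{"gripper":3.4,"x":0,"y":0.1,"z":0,"wx":0,"wy":0,"wz":0},{"gripper":3.4,"x":0,"y":0,"z":0,"wx":0,"wy":0,"wz":0}]' >/dev/null; python3 g.py && python3 -m inch '[{"gripper":3.4,"x":0,"y":0.1,"z":0,"wx":0,"wy":0,"wz":0},{"gripper":3.4,"x":0,"y":0,"z":0,"wx":0,"wy":0,"wz":0}]'>/dev/null&& python3 g.py && python3 -m inch '[{"gripper":3.4,"x":0,"y":0.1,"z":0,"wx":0,"wy":0,"wz":0},{"gripper":3.4,"x":0,"y":0,"z":0,"wx":0,"wy":0,"wz":0}]'>/dev/null && python3 g.py 
python3 - <<'E'
from h import *
a=[get_image("top")["pixels"][150:205,235:325],get_image("scene")["pixels"][200:260,205:295]]
cv2.imwrite("pics/c2.png",np.vstack([cv2.resize(i,(540,300),interpolation=cv2.INTER_CUBIC) for i in a])[:,:,::-1])
E
```

```text
t 8.45 clamp pos [-138.2  -12.6] z 35.0 F clamp [-2.7 14.5] -0.1 w 33.88429295275725 yaw err -0.0008902130717754198
```

View pics/c2.png

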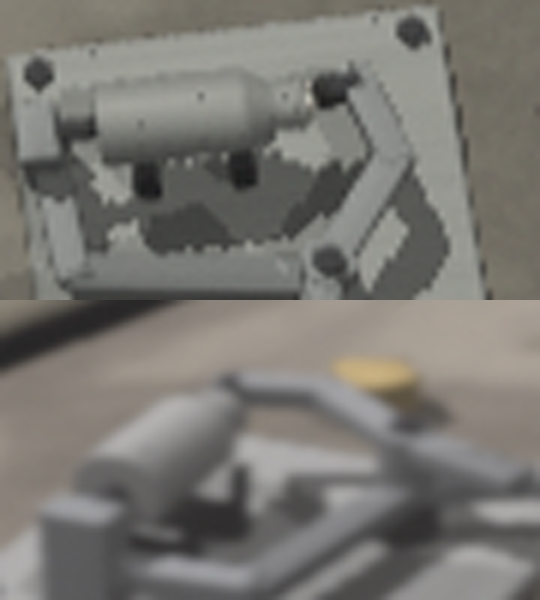

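The force jumped from 8 to 14.5 N within 0.5 mm just after a tooth dropped in. The crop shows the jaw pad pressed on the stopper at about (325,90). The stopper is home, so I'll back off and check whether the ratchet holds.

```bash
python3 g.py; python3 -m inch '[{"gripper":3.4,"x":0,"y":-0.1,"z":0,"wx":0,"wy":0,"wz":0},{"gripper":3.4,"x":0,"y":-0.1,"z":0,"wx":0,"wy":0,"wz":0},{"gripper":3.4,"x":0,"y":0,"z":0,"wx":0,"wy":0,"wz":0}]'>/dev/null; python3 g.py;  python3 -m inch '[{"gripper":3.4,"x":0,"y":-0.15,"z":0,"wx":0,"wy":0,"wz":0},{"gripper":3.4,"x":0,"y":-0.1,"z":0,"wx":0,"wy":0,"wz":0},{"gripper":3.4,"x":0,"y":0,"z":0,"wx":0,"wy":0,"wz":0}]'>/dev/null; python3 g.py
python3 - <<'E'
from h import *
cv2.imwrite("pics/w3.png",get_image("wrist")["pixels"][100:400,100:500,::-1])
E
```

```text
t 8.55 clamp pos [-138.2  -12.6] z 35.0 F clamp [-1.8 12.8] -1.2 w 34.27603084538071 yaw err -0.0006810294099191261
t 8.85 clamp pos [-138.2  -11.7] z 34.9 F clamp [-0.4  3.6] 1.1 w 34.25648239950864 yaw err -7.526607141428165e-05
t 9.15 clamp pos [-138.3   -9.4] z 34.9 F clamp [-0.4  0.3] 0.5 w 33.995974712623564 yaw err -0.00031690029526307284
```

View pics/w3.png

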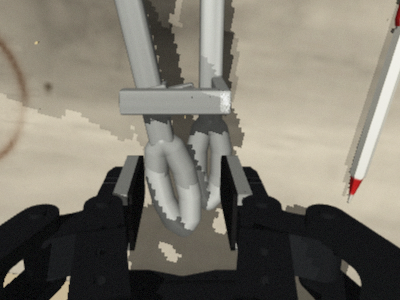

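The ratchet holds. The force is about 0 and the ring (crop around (172,185)) stands clear of the left finger. The visible stopper length has shrunk by about 5.5 mm. Now I'll rise clear and wait.

```bash
python3 -m inch '[{"gripper":3.4,"x":0,"y":0,"z":-1,"wx":0,"wy":0,"wz":0},{"gripper":3.4,"x":0,"y":0,"z":-1.5,"wx":0,"wy":0,"wz":0},{"gripper":3.4,"x":0,"y":0,"z":-1.5,"wx":0,"wy":0,"wz":0},{"gripper":3.4,"x":0,"y":0,"z":-0.5,"wx":0,"wy":0,"wz":0},{"gripper":1.7,"x":0,"y":0,"z":0,"wx":0,"wy":0,"wz":0},{"gripper":1.7,"x":0,"y":0,"z":0,"wx":0,"wy":0,"wz":0},{"gripper":1.7,"x":0,"y":0,"z":0,"wx":0,"wy":0,"wz":0},{"gripper":1.7,"x":0,"y":0,"z":0,"wx":0,"wy":0,"wz":0},{"gripper":1.7,"x":0,"y":0,"z":0,"wx":0,"wy":0,"wz":0},{"gripper":1.7,"x":0,"y":0,"z":0,"wx":0,"wy":0,"wz":0},{"gripper":1.7,"x":0,"y":0,"z":0,"wx":0,"wy":0,"wz":0},{"gripper":1.7,"x":0,"y":0,"z":0,"wx":0,"wy":0,"wz":0}]' >/dev/null
python3 -m inch '[{"gripper":1.7,"x":0,"y":0,"z":0,"wx":0,"wy":0,"wz":0},{"gripper":1.7,"x":0,"y":0,"z":0,"wx":0,"wy":0,"wz":0},{"gripper":1.7,"x":0,"y":0,"z":0,"wx":0,"wy":0,"wz":0},{"gripper":1.7,"x":0,"y":0,"z":0,"wx":0,"wy":0,"wz":0},{"gripper":1.7,"x":0,"y":0,"z":0,"wx":0,"wy":0,"wz":0},{"gripper":1.7,"x":0,"y":0,"z":0,"wx":0,"wy":0,"wz":0},{"gripper":1.7,"x":0,"y":0,"z":0,"wx":0,"wy":0,"wz":0},{"gripper":1.7,"x":0,"y":0,"z":0,"wx":0,"wy":0,"wz":0},{"gripper":1.7,"x":0,"y":0,"z":0,"wx":0,"wy":0,"wz":0},{"gripper":1.7,"x":0,"y":0,"z":0,"wx":0,"wy":0,"wz":0},{"gripper":1.7,"x":0,"y":0,"z":0,"wx":0,"wy":0,"wz":0},{"gripper":1.7,"x":0,"y":0,"z":0,"wx":0,"wy":0,"wz":0}]' >/dev/null
python3 g.py
python3 - <<'E'
from h import *
cv2.imwrite("pics/w4.png",get_image("wrist")["pixels"][100:400,100:500,::-1])
E
```

```text
t 11.6 clamp pos [-138.4   -9.3] z 79.8 F clamp [ 0.7 -0.8] 0.3 w 17.099813765694133 yaw err -0.0002281324241593108
```

View pics/w4.png

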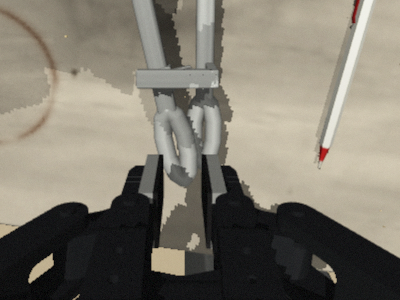

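The clamp stayed shut by itself, with the ring at about (175,147) in the crop. I'll find the ring centre by ray and add a turn of about 0.22 rad to line up with the ring.

```bash
python3 - <<'E'
from h import *
d=get_image("wrist");s=sense();H=np.array(d["hand_eye"]);K=np.array(d["camera_matrix"]);T=s["tool_rot"]
a=0.169;t=np.array([587.5,251.4]);R=np.array([[np.cos(a),-np.sin(a)],[np.sin(a),np.cos(a)]])
for n,uv,z in[("inner",(265,209),48),("mid",(275.5,247),48),("end",(282,284),45),("bar",(277,180),58.5)]:
    v=T@H[:3,:3]@np.linalg.inv(K)@np.array([*uv,1]);c=s["eef_pos"]+T@H[:3,3];w=c+v*(z-c[2])/v[2];print(n,R.T@(w[:2]-t))
im=d["pixels"];g=cv2.cvtColor(im,cv2.COLOR_RGB2GRAY)
for r in(230,245,260):print(r,g[r,245:320:2])
E
```

```text
inner [-116.66429614    1.11838696]
mid [-137.90996717   -4.23254111]
end [-161.51082659   -7.70634356]
bar [-99.36327798  -5.39152737]
230 [184 184 183 180 158 147 167 182 189 172 139 125 105  78 107 130 144 154
 158 153 145 135 123  93  94 178 170 146 107 100 104 150 171 179 191 189
 167 144]
245 [183 181 178 183 179 161 144 168 179 187 190 174 156 136  95 165 103 140
 148 152 158 151 144 147 136  94  99 107 134 100 139 170 175 188 192 174
 155 107]
260 [165 107 105 108 107 108  92  16  13 117 183 191 192 177 164 153 121  95
 142 167 179 188 190 176 154 132  95 103  74  14  16  85 105 106 103 109
 107 100]
```

```bash
python3 -m inch '[{"gripper":1.7,"x":0.04,"y":-0.38,"z":0.8,"wx":0,"wy":0,"wz":-0.1},{"gripper":1.7,"x":0,"y":0,"z":0.8,"wx":0,"wy":0,"wz":-0.1},{"gripper":1.7,"x":0,"y":0,"z":0.5,"wx":0,"wy":0,"wz":0},{"gripper":1.7,"x":0,"y":0,"z":0.2,"wx":0,"wy":0,"wz":0},{"gripper":1.7,"x":0,"y":0,"z":0,"wx":0,"wy":0,"wz":0}]' >/dev/null
python3 g.py -138 -5.5 52
python3 - <<'E'
from h import *
cv2.imwrite("pics/w5.png",get_image("wrist")["pixels"][100:400,100:500,::-1])
E
```

```text
t 12.2 clamp pos [-138.2   -5.5] z 56.6 F clamp [-0.8  0.3] -0.0 w 16.8967359358994 yaw err 0.19783195211951252
go cm [0.02 0.   0.46]
```

View pics/w5.png

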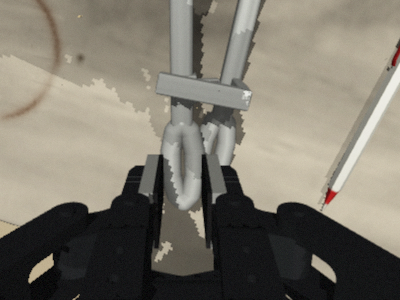

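The notch is centred over the ring (ring centre column about 183, gap centre about 184). Now I'll go down gently.

```bash
python3 -m inch '[{"gripper":1.4,"x":0,"y":0,"z":0.2,"wx":0,"wy":0,"wz":0},{"gripper":1.4,"x":0,"y":0,"z":0.2,"wx":0,"wy":0,"wz":0},{"gripper":1.4,"x":0,"y":0,"z":0,"wx":0,"wy":0,"wz":0}]' >/dev/null;python3 g.py; python3 -m inch '[{"gripper":1.4,"x":0,"y":0,"z":0.15,"wx":0,"wy":0,"wz":0},{"gripper":1.4,"x":0,"y":0,"z":0,"wx":0,"wy":0,"wz":0}]' >/dev/null;python3 g.py;python3 -m inch '[{"gripper":1.4,"x":0,"y":0,"z":0.15,"wx":0,"wy":0,"wz":0},{"gripper":1.4,"x":0,"y":0,"z":0,"wx":0,"wy":0,"wz":0}]' >/dev/null;python3 g.py
```

```text
t 12.55 clamp pos [-138.1   -5.5] z 52.7 F clamp [ 0.8 -0.2] 0.0 w 14.274990068310482 yaw err 0.199492877026098
t 12.75 clamp pos [-138.1   -5.5] z 51.2 F clamp [-0.5  0. ] 0.2 w 13.979812901204339 yaw err 0.19968201764521173
t 12.95 clamp pos [-137.9   -5.4] z 49.9 F clamp [-0.6  0.4] 4.9 w 14.003935945797652 yaw err 0.1997700734919893
```

```bash
python3 -m inch '[{"gripper":1.4,"x":0,"y":0,"z":0.1,"wx":0,"wy":0,"wz":0},{"gripper":1.4,"x":0,"y":0,"z":0.1,"wx":0,"wy":0,"wz":0},{"gripper":1.4,"x":0,"y":0,"z":0,"wx":0,"wy":0,"wz":0}]' >/dev/null;python3 g.py; python3 -m inch '[{"gripper":1.4,"x":0,"y":0,"z":0.1,"wx":0,"wy":0,"wz":0},{"gripper":1.4,"x":0,"y":0,"z":0.1,"wx":0,"wy":0,"wz":0},{"gripper":1.4,"x":0,"y":0,"z":0,"wx":0,"wy":0,"wz":0}]' >/dev/null;python3 g.py;python3 -m inch '[{"gripper":1.4,"x":0,"y":0,"z":0.1,"wx":0,"wy":0,"wz":0},{"gripper":1.4,"x":0,"y":0,"z":0.1,"wx":0,"wy":0,"wz":0},{"gripper":1.4,"x":0,"y":0,"z":0,"wx":0,"wy":0,"wz":0}]' >/dev/null;python3 g.py
```

```text
t 13.25 clamp pos [-137.9   -5.1] z 48.0 F clamp [-0.6  2.3] 3.8 w 14.185232476055035 yaw err 0.19954155123778664
t 13.55 clamp pos [-137.8   -5.2] z 45.9 F clamp [-2.   3.5] 5.4 w 14.410215671928615 yaw err 0.1998469036884151
t 13.85 clamp pos [-137.8   -5.2] z 43.9 F clamp [-1.1  2.7] 6.1 w 13.867452638607297 yaw err 0.19971571822284537
```

```bash
python3 -m inch '[{"gripper":1.4,"x":0.02,"y":-0.1,"z":0.02,"wx":0,"wy":0,"wz":0.007},{"gripper":1.4,"x":0.02,"y":-0.1,"z":0,"wx":0,"wy":0,"wz":0.007},{"gripper":1.4,"x":0.02,"y":-0.1,"z":0,"wx":0,"wy":0,"wz":0.007}]' >/dev/null;python3 g.py;python3 -m inch '[{"gripper":1.4,"x":0.02,"y":-0.12,"z":0,"wx":0,"wy":0,"wz":0.008},{"gripper":1.4,"x":0.02,"y":-0.12,"z":0,"wx":0,"wy":0,"wz":0.008},{"gripper":1.4,"x":0.02,"y":-0.12,"z":0,"wx":0,"wy":0,"wz":0.008}]' >/dev/null;python3 g.py
```

```text
t 14.15 clamp pos [-137.9   -2.2] z 43.8 F clamp [-1.9  1.8] 6.5 w 13.894017602613669 yaw err 0.1785137467003324
t 14.45 clamp pos [-137.9    1.4] z 43.8 F clamp [-1.3  2.9] 6.6 w 13.912978517943348 yaw err 0.15447423621646103
```

```bash
python3 -m inch '[{"gripper":1.4,"x":0.02,"y":-0.14,"z":0,"wx":0,"wy":0,"wz":0.01},{"gripper":1.4,"x":0.02,"y":-0.14,"z":0,"wx":0,"wy":0,"wz":0.01},{"gripper":1.4,"x":0.02,"y":-0.14,"z":0,"wx":0,"wy":0,"wz":0.01},{"gripper":1.4,"x":0.02,"y":-0.14,"z":0,"wx":0,"wy":0,"wz":0.01},{"gripper":1.4,"x":0.02,"y":-0.14,"z":0,"wx":0,"wy":0,"wz":0.01}]' >/dev/null;python3 g.py;python3 -m inch '[{"gripper":1.4,"x":0.02,"y":-0.14,"z":0,"wx":0,"wy":0,"wz":0.01},{"gripper":1.4,"x":0.02,"y":-0.14,"z":0,"wx":0,"wy":0,"wz":0.01},{"gripper":1.4,"x":0.02,"y":-0.14,"z":0,"wx":0,"wy":0,"wz":0.01},{"gripper":1.4,"x":0.02,"y":-0.14,"z":0,"wx":0,"wy":0,"wz":0.01},{"gripper":1.4,"x":0.02,"y":-0.14,"z":0,"wx":0,"wy":0,"wz":0.01}]' >/dev/null;python3 g.py
```

```text
t 14.95 clamp pos [-137.8    8.4] z 43.8 F clamp [-1.1  2.7] 6.8 w 14.063675353438468 yaw err 0.10437591873256927
t 15.45 clamp pos [-137.2   15.5] z 43.9 F clamp [-0.6  1. ] 7.1 w 13.85699646800582 yaw err 0.054412964895956456
```

```bash
python3 -m inch '[{"gripper":1.4,"x":0.02,"y":-0.14,"z":0,"wx":0,"wy":0,"wz":0.01},{"gripper":1.4,"x":0.02,"y":-0.14,"z":0,"wx":0,"wy":0,"wz":0.01},{"gripper":1.4,"x":0.02,"y":-0.14,"z":0,"wx":0,"wy":0,"wz":0.01},{"gripper":1.4,"x":0.02,"y":-0.14,"z":0,"wx":0,"wy":0,"wz":0.01}]' >/dev/null;python3 g.py;python3 -m inch '[{"gripper":1.4,"x":0.02,"y":-0.1,"z":0,"wx":0,"wy":0,"wz":0.008},{"gripper":1.4,"x":0.02,"y":-0.1,"z":0,"wx":0,"wy":0,"wz":0},{"gripper":1.4,"x":0,"y":0,"z":0,"wx":0,"wy":0,"wz":0}]' >/dev/null;python3 g.py
```

```text
t 15.85 clamp pos [-136.6   21.1] z 43.9 F clamp [-0.5  1.2] 6.5 w 13.88662856542326 yaw err 0.014492358081847206
t 16.15 clamp pos [-136.2   23.1] z 43.9 F clamp [-0.5  0.7] 7.0 w 14.157889447385303 yaw err 0.006991457798903394
```

```bash
python3 -m inch '[{"gripper":1.4,"x":0,"y":-0.1,"z":0,"wx":0,"wy":0,"wz":0},{"gripper":1.4,"x":0,"y":-0.05,"z":0,"wx":0,"wy":0,"wz":0},{"gripper":1.4,"x":0,"y":0,"z":0,"wx":0,"wy":0,"wz":0}]' >/dev/null;python3 g.py;python3 -m inch '[{"gripper":1.4,"x":0,"y":-0.05,"z":0,"wx":0,"wy":0,"wz":0},{"gripper":1.4,"x":0,"y":-0.05,"z":0,"wx":0,"wy":0,"wz":0},{"gripper":1.4,"x":0,"y":0,"z":0,"wx":0,"wy":0,"wz":0}]' >/dev/null;python3 g.py
```

```text
t 16.45 clamp pos [-136.2   24.1] z 43.8 F clamp [-0.1 -2.5] 5.7 w 13.561064563123878 yaw err 0.007181002347264875
t 16.75 clamp pos [-136.2   24.9] z 43.8 F clamp [ 0.3 -3.4] 6.4 w 13.817606404329176 yaw err 0.007224992616750275
```

At the open stop: the side force has reversed. I'll lift off and check.

```bash
python3 -m inch '[{"gripper":1.4,"x":0,"y":0.1,"z":-0.2,"wx":0,"wy":0,"wz":0},{"gripper":1.4,"x":0,"y":0,"z":-0.3,"wx":0,"wy":0,"wz":0},{"gripper":1.4,"x":0,"y":0,"z":-0.4,"wx":0,"wy":0,"wz":0},{"gripper":1.4,"x":0,"y":0,"z":-1,"wx":0,"wy":0,"wz":0},{"gripper":1.4,"x":0,"y":0,"z":-2,"wx":0,"wy":0,"wz":0},{"gripper":1.4,"x":0,"y":0,"z":-3,"wx":0,"wy":0,"wz":0},{"gripper":1.4,"x":0,"y":0,"z":-4,"wx":0,"wy":0,"wz":0},{"gripper":1.4,"x":0,"y":0,"z":-4,"wx":0,"wy":0,"wz":0},{"gripper":1.4,"x":0,"y":0,"z":-2,"wx":0,"wy":0,"wz":0},{"gripper":1.4,"x":0,"y":0,"z":0,"wx":0,"wy":0,"wz":0},{"gripper":1.4,"x":0,"y":0,"z":0,"wx":0,"wy":0,"wz":0}]' >/dev/null;python3 g.py
python3 - <<'E'
from h import *
a=[get_image("top")["pixels"][145:290,190:370],get_image("wrist")["pixels"][0:300,80:480]]
cv2.imwrite("pics/end.png",np.hstack([cv2.resize(i,(400,300 if k else 322),interpolation=cv2.INTER_CUBIC)[:300] for k,i in enumerate(a)])[:,:,::-1])
E
```

```text
t 17.85 clamp pos [-137.    24.5] z 212.8 F clamp [0.5 0.5] 0.4 w 14.075291967064164 yaw err 0.006890305680914893
```

View pics/end.png

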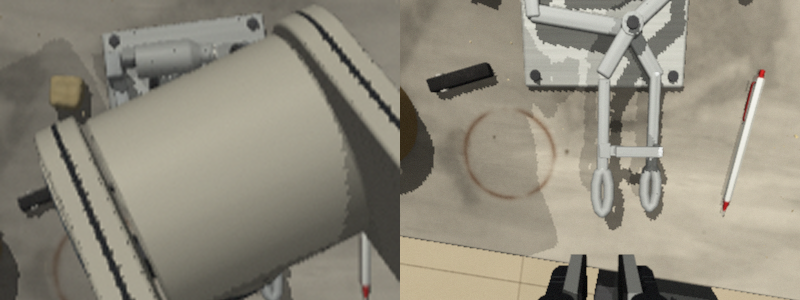

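The clamp is open again, with the rings at (602,190) and (650,190), and the clip and pen haven't moved. Last, I'll check numerically where the stopper's tip is along the flask axis, before against now.

```bash
python3 - <<'E'
from h import *
a=cv2.imread("pics/top0.png");b=get_image("top")["pixels"][:,:,::-1]
for im in(a,b):
    g=cv2.resize(im,None,fx=2,fy=2,interpolation=cv2.INTER_LINEAR)
    # axis: crop1 (250,128)->(395,110)
    for off in(-1,0.5):print([int(cv2.getRectSubPix(im,(1,1),(190+u/4,140+(128-(u-250)*18/145)/4+off)).mean()) for u in range(350,440,4)])
E
```

```text
[126, 128, 132, 141, 134, 134, 145, 138, 146, 169, 184, 166, 137, 128, 129, 120, 86, 59, 54, 59, 66, 71, 78]
[117, 119, 123, 129, 135, 138, 133, 130, 146, 167, 172, 162, 141, 130, 128, 107, 62, 40, 46, 51, 56, 60, 68]
[126, 126, 131, 140, 134, 135, 145, 138, 147, 146, 132, 128, 128, 128, 128, 119, 86, 58, 54, 58, 67, 74, 84]
[117, 119, 122, 128, 135, 137, 132, 129, 145, 156, 138, 128, 129, 129, 128, 105, 67, 48, 62, 76, 92, 107, 115]
```

```bash
python3 -c "
from cell import *
print(close_job())"
```

```text
the job is handed in; nothing more can be done
None
```

I handed the job in at about 18 s. The clamp pressed the stopper home with a peak push of about 14.5 N. It held on the ratchet alone for more than 2 s, then I freed it under light pressure and let it out fully open. The stopper stayed in, and the clip and pen were not moved. I never went near the biscuits, though I checked only one in the last view.

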